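# Clear the spray can and run a thread ring gauge home on a jack spindle

## Task

The spray can is in the way of the thread gauge's handles: lift it off the steel plate and stand it upright in the shallow steel tray. Then screw the ring gauge down the spindle, clockwise seen from above, for the turn and a half or so that it takes until its underside meets the shoulder and the resistance rises; stop there, do not force it further, and let go. Do not knock the can over or push the oil filter, the mug or the wrench about.

Things in the scene. Friction and masses are not known exactly. Their poses are not given: they have to be found in the camera images.
- fixture: Steel plate, fixed, carrying an upright jack spindle end. Origin on the spindle's axis at table height, z up. Plate 12 mm thick, in its own frame from x = -120 to 60 mm, y = -75 to 75 mm. On it stands a round foot, radius 36 mm, from height 36 mm radius 31 mm, ending in a flat shoulder at height 72 mm.
- stud_top (a point): Top of the threaded stud (30 mm diameter, pitch 6 mm, right-handed) on the spindle's axis, 116 mm above the table; the stud rises from the shoulder at 72 mm.
- gauge (a joint): Angle of the ring gauge on the stud, rad: grows as it is screwed on (clockwise from above), sinking 6 mm per turn. Starts at 0.4 to 2.0, caught on the thread; home at 10.5, underside on the shoulder. Until then a steady drag of 0.1 N m; it stays where left. Beyond, resistance rises about 4 N m per rad; 0.35 rad beyond is forced. Let go past home, it springs back to about 10.52.
- gauge_center (a point): Centre of the steel ring gauge, on the spindle's axis, at mid-height of ring and handles: 85 mm above the table when home, 8 to 10 mm higher at the start. Ring 58 mm outside diameter, 26 mm high; the stud sticks out above it. It can be turned by pushing a handle round from behind with closed fingertips, or gripped across the ring in several grasps.
- handle_end (a point): End of one of the ring's two handles, on the bar's axis, 80 mm from the spindle's axis. The handles are level round bars 14 mm thick, the last 12 mm a collar 19 mm thick, on opposite sides of the ring; the other one points the opposite way.
- can: Spray can standing on the fixture's plate beside the spindle, within the handles' sweep: upright cylinder 52 mm diameter, 165 mm tall, the top 45 mm being a grey cap 51 mm across that can be gripped firmly; 0.2 to 0.42 kg. Origin at the centre of its underside, z up its axis. At the start it stands on the plate, 12 mm above the table, 70 to 85 mm from the spindle's axis.
- tray: Shallow open steel tray, 170 mm (its x) by 150 mm (its y), rim 18 mm high, walls and floor 4 to 5 mm thick, fixed on the table to the left or the right. Origin under its centre, at table height, z up.
- starter: Red jump starter pack, a box 150 (x) by 136 (y) by 110 mm with a carrying handle up to 148 mm, fixed on the other side from the tray. Origin under its centre.
- filter: Bystander, leave alone: white oil filter, a stubby cylinder 68 mm across and 82 mm tall standing on the table; origin under its centre.
- mug: Bystander, leave alone: white mug, 76 mm across, 90 mm tall; origin under its centre.
- wrench: Bystander, leave alone: steel open-ended wrench lying on the table; origin under its middle.
Mind the look-alikes: they are no part of the job. Several things have the shape of the tray; the one meant has the colours described above.

How it is judged:
By the outcome, as a careful person would: the job done as asked, in the order asked, and still so for the second after the job is handed in, with the robot touching nothing.
It also fails if it takes over 72 s, if anything falls off the work surface, if the arm or the gripper's body presses on something with over 40 N, if the wrist force passes 120 N, or if a joint passes its speed limit or range.

## Robot

A 6-joint arm with a two-finger parallel gripper is mounted at the origin on the work surface. World frame = base frame: x ahead of the robot, y to its left, z up, the work surface at z = 0. Lengths are in mm, angles in rad, forces in N, time in s.
With the tool pointing down it reaches from about 300 to 775 mm from the base axis. Payload 14.6 kg.
Tool frame: the origin (TCP) lies on the front face of the gripper's body, between the roots of the fingers; the fingertips stand 97 mm ahead of it and the grasp point (between the pads) lies 78 mm ahead of it; z points along the fingers, y is the line along which they close (so a half turn about z gives the same grasp; the last joint's range is limited). The gripper opens to 94 mm and grips with 3 to 60 N. Pads are 16 mm wide; open, the fingers measure 119 mm over their backs; the gripper's body (75 mm by 177 mm) begins 78 mm behind the grasp point.
Start: joints at [1.09, 0.3, 1.521, -0, 1.321, -0.067], TCP at [221.147, 503.571, 302.646] pointing down, gripper open.
Joint ranges: [-3.03, 3.03], [-0.79, 2.21], [0.23, 2.52], [-1.04, 4.18], [0, 3.07], [-2.55, 2.55]. Speed limits (rad/s): [2.22, 2.22, 2.57, 3.14, 3.14, 3.14].

## Interface

Orientations are given as [roll, pitch, yaw] about the fixed x, y, z axes, in that order (R = Rz(yaw) Ry(pitch) Rx(roll)).
In Python, from cell import * gives the robot as it stands.
- The arm moves only by the tool carry_out, never from a script. Its arguments are lists of equal length, an entry for each row: "slide": the shift along the world's x, y, z scaled (see below), a list of three; "dr": the turn, a rotation vector about the world's x, y, z scaled (see below), a list of three; "gripper": the opening in per cent of the stroke, from 0 (shut) to 100 (fully open). A call has 1 to 10 rows; each row is the pose to reach, as a shift and turn from the pose commanded when the call began, turning the shorter way round; what a row does not reach only later rows make up. The controller multiplies each number of a shift by 0.25 m and each number of a turn by 360 degrees. A row lasts 1/12 s, in which the tool goes at most 41.7 mm and 7.16 degrees, less where a joint would pass 70% of its speed; a pose out of reach is approached as far as the arm can. A call with a number of a shift or a turn outside -1 to 1 is refused whole. A call with a gripper value outside its range is refused whole. The fingers move at their own pace and stop on an object; "newtons" is the grip in N (left out, the last holds). Time passes only in rows, so rows that repeat a pose let the fingers close. It gives the time, the measured TCP pose, the force, the opening and the grip force at its end, in the units of the state.
- read_state(): the state, without advancing time (a new reading comes with each control period).
- camera(name): name is "scene" or "side" or "wrist"; returns the picture (400x640x3 uint8, red, green, blue); there is no depth.
- camera_model(name): a dict with "vfov" (degrees; the focal length in pixels is half the picture's height over the tangent of half this angle, whatever the lens; pixels are square), "cx", "cy" (the principal point, pixels), "R" (3x3) and "t" (3): a world point X has camera coordinates R X + t. Camera axes: x right, y down, z forward; pixel columns grow to the right and rows downward; lengths in mm; the calibration is good to about 2 mm. A picture is of the moment at which its call begins: read the wrist's pose just before it. camera_model takes no time and is no camera call; for the wrist camera it gives the pose at the moment of the call.
- sign_off(): hands the job in; it is judged then, once.
The state is a dict: "clock": time; "joints": joint angles; "qd": joint speeds; "effort": joint torques, N m; "eef_pos": TCP position; "eef_rot": TCP orientation; "wrist_force": force on the tool from outside, world axes, zero at the start; "moment": the same for the moment, N m; "finger_gap": finger opening in mm; "finger_force": force on a finger pad.
Only numpy, scipy, OpenCV 4.12 (cv2) and the standard library are available. Lean on these libraries where they do the work, as an engineer would, in place of code of your own. Each camera call takes 0.05 s, during which the arm holds its last target. There are 200 camera calls.

## Working session

There is one attempt and no reset: what is moved stays moved. The work goes in short steps, Python scripts to look and compute and a tool call to move; the robot and the scene stay as the last step left them, time stands still between calls to the robot, and variables do not carry over. Pictures are saved under pics/ and viewed, at most 10 in all, crops included, and the job is handed in when it is done.

Besides the shell and the picture viewer there is one more tool, called after "Request:" as name(argument=value, ...), one argument or row to a line, values as JSON. carry_out: Moves the arm, as the interface text tells. Its arguments: {"type":"object","properties":{"slide":{"type":"array","items":{"type":"array","items":{"type":"number","minimum":-1,"maximum":1}}},"dr":{"type":"array","items":{"type":"array","items":{"type":"number","minimum":-1,"maximum":1}}},"gripper":{"type":"array","items":{"type":"number"}},"newtons":{"type":"number"}},"required":["slide","dr","gripper"]}

```bash
mkdir -p pics; python3 - <<'E'
from cell import *
import cv2
for n in("scene","side"):
    cv2.imwrite(f"pics/{n}0.png",camera(n)[:,:,::-1]); m=camera_model(n); print(n,m)
s=read_state();print(s)
E
```

```text
scene {'vfov': 54.0949260056601, 'cx': 320.1636122294852, 'cy': 198.9062429087936, 'R': array([[-0.77126894,  0.6364957 ,  0.00417609],
       [ 0.52783818,  0.64324302, -0.55463977],
       [-0.35571207, -0.42557213, -0.83208009]]), 't': array([ 392.37504791, -193.02030858, 1451.47676496])}
side {'vfov': 55.84473409015031, 'cx': 314.5912256502509, 'cy': 198.38289127625245, 'R': array([[ 0.9687425 , -0.24712576,  0.02160627],
       [-0.14322599, -0.62830653, -0.76466805],
       [ 0.20254453,  0.73767186, -0.64406207]]), 't': array([-517.21427329,  146.7581021 , 1082.64425988])}
{'clock': 0.1, 'joints': array([ 1.09042120e+00,  3.00446614e-01,  1.52150788e+00, -1.38390294e-05,
        1.32068258e+00, -6.65796087e-02]), 'qd': array([-5.06260776e-04, -2.65722963e-03, -3.73306488e-03, -9.49373460e-04,
        1.27693233e-03,  9.09262676e-05]), 'effort': array([ 7.93696054e-04, -5.32650304e+01, -3.53283334e+01,  7.09290057e-02,
        2.34597491e-02, -3.07264281e-05]), 'eef_pos': array([221.08419464, 503.47098487, 302.13066964]), 'eef_rot': array([-3.14054965e+00, -5.61106590e-05,  2.72780054e+00]), 'wrist_force': array([-0.2679942 ,  0.1081381 , -0.50189067]), 'moment': array([-0.00256983, -0.00970098,  0.02360628]), 'finger_force': 0.0, 'finger_gap': 93.97616511354059}
```

View pics/scene0.png

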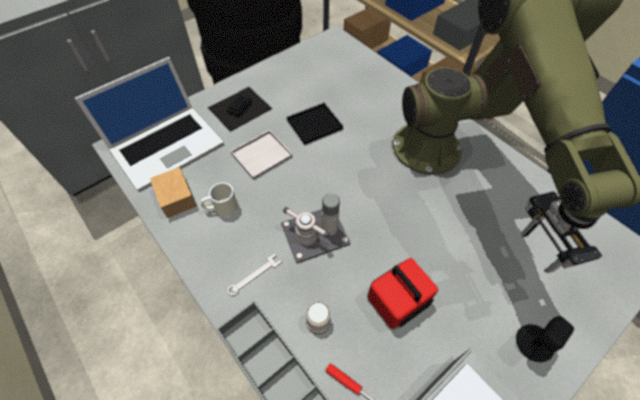

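View pics/side0.png

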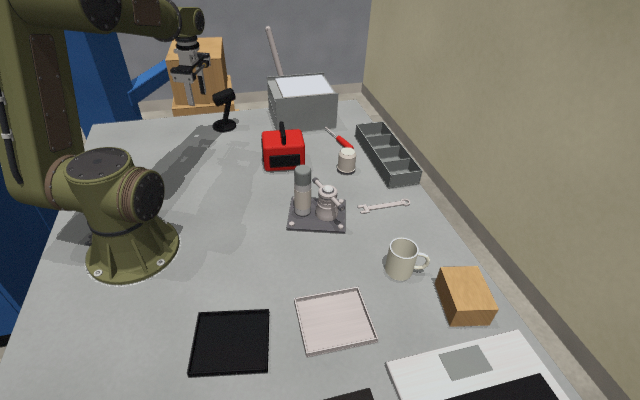

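The scene view shows the gauge hub at about (304,221), the can cap at (331,201) and the pale steel tray at (262,155). In the side view they are at (327,190), (303,170) and (335,320). Next I zoom in.

```bash
cat > h.py <<'E'
import numpy as np,cv2
from cell import *
def ray(n,u,v,m=None):
    m=m or camera_model(n); f=200/np.tan(np.radians(m["vfov"])/2)
    d=m["R"].T@np.array([(u-m["cx"])/f,(v-m["cy"])/f,1]); return -m["R"].T@m["t"],d/np.linalg.norm(d)
def onz(n,u,v,z,m=None):
    c,d=ray(n,u,v,m); return (c+d*(z-c[2])/d[2])
def tri(*obs):
    A=np.zeros((3,3));b=np.zeros(3);rs=[ray(*o) for o in obs]
    for c,d in rs: P=np.eye(3)-np.outer(d,d);A+=P;b+=P@c
    x=np.linalg.solve(A,b); return x,[np.linalg.norm((np.eye(3)-np.outer(d,d))@(x-c)) for c,d in rs]
def proj(n,X,m=None):
    m=m or camera_model(n); f=200/np.tan(np.radians(m["vfov"])/2); p=m["R"]@np.array(X,float)+m["t"]
    return np.array([f*p[0]/p[2]+m["cx"],f*p[1]/p[2]+m["cy"]])
def st():
    s=read_state(); print(round(s["clock"],2),s["eef_pos"].round(1),s["eef_rot"].round(3),s["joints"].round(2),"F",s["wrist_force"].round(1),"M",s["moment"].round(2),"gap",round(s["finger_gap"],1),round(s["finger_force"],1)); return s
E
python3 - <<'E'
import cv2,numpy as np
a=cv2.imread("pics/scene0.png")[180:270,265:365];b=cv2.imread("pics/side0.png")[155:245,275:375]
cv2.imwrite("pics/c0.png",cv2.resize(np.vstack([np.hstack([a,b])]),None,fx=4,fy=4,interpolation=cv2.INTER_CUBIC))
a=cv2.imread("pics/side0.png")[280:360,280:390]
from h import *
print(tri(("scene",304,221),("side",327,190)),tri(("scene",331,201),("side",303,170)))
E
```

```text
(array([578.09605125,  14.52831425, 103.84954463]), [np.float64(3.9485300511608465), np.float64(3.948530051160844)]) (array([505.41982791,  42.49966253, 171.28419931]), [np.float64(0.4390759631163868), np.float64(0.43907596311641117)])
```

View pics/c0.png

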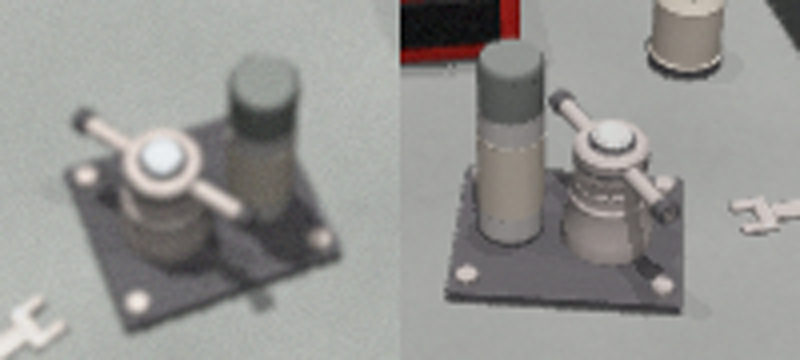

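```bash
python3 - <<'E'
from h import *
np.set_printoptions(precision=1,suppress=True)
print("stud",onz("scene",305.5,218.75,116),onz("side",328.25,188.25,116),tri(("scene",305.5,218.75),("side",328.25,188.25)))
print("hA",tri(("scene",286.25,210),("side",341,207)))
print("hB",tri(("scene",325,233),("side",315.75,180.5)))
print("can",onz("scene",331.25,199.5,177),onz("side",302.75,168,177),tri(("scene",331.25,199.5),("side",302.75,168)))
for c in[(447,298),(683,308),(682,180)]: print("plate",onz("side",275+(c[0]-400)/4,155+c[1]/4,12))
for c in[(70,173),(130,328),(340,250)]: print("plateS",onz("scene",265+c[0]/4,180+c[1]/4,12))
for c in[(296,296),(362,290),(376,341),(305,352)]: print("tray",onz("side",*c,18))
for c in[(233,155),(266,133),(292,152),(260,177)]: print("trayS",onz("scene",*c,18))
for n,a,b,z in[("mug",(403,246),(223,190),90),("filter",(347,153),(318,308),82)]: print(n,onz("side",*a,z),onz("scene",*b,z))
for n in("scene","side"): print(n,ray(n,320,200)[0])
E
```

```text
stud [577.9  15.9 116. ] [576.    9.5 116. ] (array([577. ,  14. , 112.4]), [np.float64(0.4076526153389264), np.float64(0.40765261533910024)])
hA (array([596.5, -56.3,  93.7]), [np.float64(0.5168819191646905), np.float64(0.516881919164566)])
hB (array([556.4,  80. ,  95.7]), [np.float64(0.4820447824519269), np.float64(0.48204478245197213)])
can [503.7  42.  177. ] [505.5  44.4 177. ] (array([504.7,  42.6, 178.5]), [np.float64(0.3713968792221737), np.float64(0.3713968792221275)])
plate [438.9 -30.8  12. ]
plate [609.9 -81.4  12. ]
plate [655.1  61.1  12. ]
plateS [608.9 -68.1  12. ]
plateS [654.2  68.9  12. ]
plateS [488.  120.4  12. ]
tray [ 414.9 -275.    18. ]
tray [ 583.8 -296.4   18. ]
tray [ 567.1 -437.    18. ]
tray [ 403.2 -424.3   18. ]
trayS [ 579.7 -404.5   18. ]
trayS [ 426.8 -417.1   18. ]
trayS [ 407.8 -281.8   18. ]
trayS [ 561.1 -262.1   18. ]
mug [ 711.5 -237.7   90. ] [ 703.9 -243.4   90. ]
filter [709.5 229.   82. ] [710.1 234.5  82. ]
scene [ 920.8  492.1 1099. ]
side [ 302.8 -834.2  820.7]
```

Request:
carry_out(
  slide=[
    [0.57, -0.92, 0.06],
    [0.57, -0.92, 0.06],
    [0.57, -0.92, 0.06],
    [0.57, -0.92, 0.06],
    [0.57, -0.92, 0.06],
    [0.57, -0.92, 0.06],
    [0.57, -0.92, 0.06],
  ],
  dr=[
    [0, 0, -0.08],
    [0, 0, -0.08],
    [0, 0, -0.08],
    [0, 0, -0.08],
    [0, 0, -0.08],
    [0, 0, -0.08],
    [0, 0, -0.08],
  ],
  gripper=[100, 100, 100, 100, 100, 100, 100],
)

```text
clock: 0.68
eef_pos: [365.0, 270.5, 317.8]
eef_rot: [3.142, 0.001, 2.223]
wrist_force: [0.2, 0.3, -0.2]
finger_gap: 93.9
finger_force: 0.0
```

Request:
carry_out(
  slide=[
    [0.57, -0.92, 0.06],
    [0.57, -0.92, 0.06],
    [0.57, -0.92, 0.06],
    [0.57, -0.92, 0.06],
    [0.57, -0.92, 0.06],
    [0.57, -0.92, 0.06],
    [0.57, -0.92, 0.06],
    [0.57, -0.92, 0.06],
    [0.57, -0.92, 0.06],
  ],
  dr=[
    [0, 0, -0.08],
    [0, 0, -0.08],
    [0, 0, -0.08],
    [0, 0, -0.08],
    [0, 0, -0.08],
    [0, 0, -0.08],
    [0, 0, -0.08],
    [0, 0, -0.08],
    [0, 0, -0.08],
  ],
  gripper=[100, 100, 100, 100, 100, 100, 100, 100, 100],
)

```text
clock: 1.43
eef_pos: [506.3, 42.8, 332.1]
eef_rot: [-3.141, -0.0, 1.721]
wrist_force: [-0.8, -0.3, -0.1]
finger_gap: 93.9
finger_force: 0.0
```

```bash
python3 - <<'E'
from h import *
np.set_printoptions(precision=1,suppress=True)
st(); m=camera_model("wrist"); im=camera("wrist"); cv2.imwrite("pics/w1.png",im[:,:,::-1])
print(m["vfov"],m["cx"],m["cy"],ray("wrist",320,200,m))
print("can top",proj("wrist",[505,43,177],m),"stud",proj("wrist",[577,13,116],m))
np.savez("w1.npz",**m)
E
```

```text
1.43 [506.3  42.8 332.1] [-3.1 -0.   1.7] [ 0.   0.2  1.6  0.   1.4 -0.1] F [-0.8 -0.3 -0.1] M [-0.1  0.1  0. ] gap 93.9 0.0
64.54557136123074 319.45263573836536 196.0239411350721 (array([497.3, 107.2, 413.4]), array([ 0. , -0.2, -1. ]))
can top [317.1 208.3] stud [385.1 231.4]
```

View pics/w1.png

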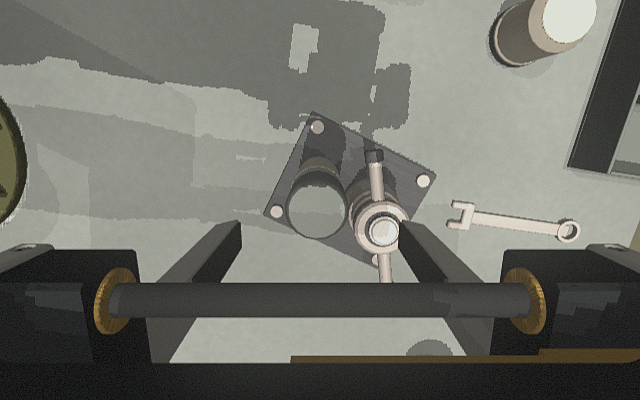

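```bash
python3 - <<'E'
from h import *
np.set_printoptions(precision=1,suppress=True)
m=dict(np.load("w1.npz"))
print(onz("wrist",317.5,211,177,m),onz("wrist",383.5,232,116,m),onz("wrist",374,158,94,m))
E
```

```text
[505.6  40.9 177. ] [575.6  12.1 116. ] [556.7  80.9  94. ]
```

Request:
carry_out(
  slide=[
    [-0.004, -0.006, -0.13],
    [-0.004, -0.006, -0.27],
    [-0.004, -0.006, -0.36],
    [-0.004, -0.006, -0.396],
    [-0.004, -0.006, -0.396],
    [-0.004, -0.006, -0.396],
    [-0.004, -0.006, -0.396],
    [-0.004, -0.006, -0.396],
    [-0.004, -0.006, -0.396],
    [-0.004, -0.006, -0.396],
  ],
  dr=[
    [0, 0, 0],
    [0, 0, 0],
    [0, 0, 0],
    [0, 0, 0],
    [0, 0, 0],
    [0, 0, 0],
    [0, 0, 0],
    [0, 0, 0],
    [0, 0, 0],
    [0, 0, 0],
  ],
  gripper=[100, 100, 100, 100, 100, 40, 40, 40, 40, 40],
  newtons=25,
)

```text
clock: 2.32
eef_pos: [505.3, 42.1, 234.3]
eef_rot: [3.14, 0.0, 1.722]
wrist_force: [0.5, 0.7, 0.3]
finger_gap: 63.7
finger_force: 0.0
```

Request:
carry_out(
  slide=[
    [0, 0, 0],
    [0, 0, 0],
    [0, 0, 0],
  ],
  dr=[
    [0, 0, 0],
    [0, 0, 0],
    [0, 0, 0],
  ],
  gripper=[40, 40, 40],
)

```text
clock: 2.57
eef_pos: [505.2, 42.1, 233.8]
eef_rot: [3.141, 0.0, 1.722]
wrist_force: [-0.0, -0.6, 0.5]
finger_gap: 50.5
finger_force: 25.0
```

Request:
carry_out(
  slide=[
    [0, 0, 0.06],
    [0, 0, 0.18],
    [0, 0, 0.3],
    [0, -0.08, 0.32],
    [0, -0.22, 0.32],
    [-0.01, -0.36, 0.32],
    [-0.02, -0.5, 0.32],
    [-0.03, -0.64, 0.32],
    [-0.04, -0.78, 0.32],
    [-0.05, -0.9, 0.32],
  ],
  dr=[
    [0, 0, 0],
    [0, 0, 0],
    [0, 0, 0],
    [0, 0, 0],
    [0, 0, 0],
    [0, 0, 0],
    [0, 0, 0],
    [0, 0, 0],
    [0, 0, 0],
    [0, 0, 0],
  ],
  gripper=[40, 40, 40, 40, 40, 40, 40, 40, 40, 40],
)

```text
clock: 3.4
eef_pos: [492.1, -185.0, 313.3]
eef_rot: [-3.141, -0.0, 1.722]
wrist_force: [0.2, -0.3, -2.7]
finger_gap: 50.6
finger_force: 25.0
```

Request:
carry_out(
  slide=[
    [0, -0.14, 0],
    [0, -0.28, 0],
    [0, -0.42, 0],
    [0, -0.54, 0],
    [0, -0.62, 0],
    [0, -0.65, 0],
    [0, -0.65, 0],
    [0, -0.65, 0],
  ],
  dr=[
    [0, 0, 0],
    [0, 0, 0],
    [0, 0, 0],
    [0, 0, 0],
    [0, 0, 0],
    [0, 0, 0],
    [0, 0, 0],
    [0, 0, 0],
  ],
  gripper=[40, 40, 40, 40, 40, 40, 40, 40],
)

```text
clock: 4.07
eef_pos: [492.6, -344.9, 313.2]
eef_rot: [-3.141, -0.001, 1.722]
wrist_force: [0.7, -0.2, -2.6]
finger_gap: 50.2
finger_force: 25.0
```

```bash
python3 - <<'E'
from h import *
np.set_printoptions(precision=1,suppress=True)
st(); a=camera("side"); b=camera("scene")
v=np.hstack([cv2.resize(a[220:370,240:440],None,fx=2,fy=2),cv2.resize(b[90:240,190:390],None,fx=2,fy=2)])
cv2.imwrite("pics/p2.png",v[:,:,::-1])
E
```

```text
4.07 [ 492.6 -344.9  313.2] [-3.1 -0.   1.7] [-0.7  0.4  1.4  0.   1.4 -0.8] F [ 0.7 -0.2 -2.6] M [ 0.   0.1 -0. ] gap 50.2 25.0
```

View pics/p2.png

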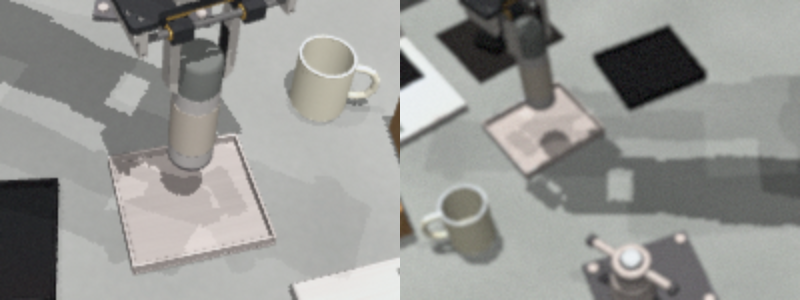

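Request:
carry_out(
  slide=[
    [0, -0.01, -0.1],
    [0, -0.02, -0.2],
    [0, -0.02, -0.28],
    [0, -0.02, -0.31],
    [0, -0.02, -0.325],
    [0, -0.02, -0.335],
    [0, -0.02, -0.34],
    [0, -0.02, -0.344],
    [0, -0.02, -0.346],
    [0, -0.02, -0.346],
  ],
  dr=[
    [0, 0, 0],
    [0, 0, 0],
    [0, 0, 0],
    [0, 0, 0],
    [0, 0, 0],
    [0, 0, 0],
    [0, 0, 0],
    [0, 0, 0],
    [0, 0, 0],
    [0, 0, 0],
  ],
  gripper=[40, 40, 40, 40, 40, 40, 40, 40, 40, 40],
)

```text
clock: 5.0
eef_pos: [492.7, -350.5, 227.7]
eef_rot: [3.141, 0.001, 1.722]
wrist_force: [0.3, -0.8, -2.1]
finger_gap: 51.0
finger_force: 25.0
```

Not quite in contact yet, so I lower it in small steps.

Request:
carry_out(
  slide=[
    [0, 0, -0.004],
    [0, 0, -0.006],
    [0, 0, -0.008],
    [0, 0, -0.008],
    [0, 0, -0.008],
  ],
  dr=[
    [0, 0, 0],
    [0, 0, 0],
    [0, 0, 0],
    [0, 0, 0],
    [0, 0, 0],
  ],
  gripper=[40, 40, 40, 40, 40],
)

```text
clock: 5.42
eef_pos: [492.7, -350.6, 225.8]
eef_rot: [3.141, 0.001, 1.722]
wrist_force: [-1.7, 0.5, 5.7]
finger_gap: 50.5
finger_force: 25.0
```

Request:
carry_out(
  slide=[
    [0, 0, 0],
    [0, 0, 0],
    [0, 0, 0],
    [0, 0, 0],
    [0, 0, 0],
    [0, 0, 0],
    [0, 0, 0],
    [0, 0, 0.03],
    [0, 0, 0.15],
    [0, 0, 0.3],
  ],
  dr=[
    [0, 0, 0],
    [0, 0, 0],
    [0, 0, 0],
    [0, 0, 0],
    [0, 0, 0],
    [0, 0, 0],
    [0, 0, 0],
    [0, 0, 0],
    [0, 0, 0],
    [0, 0, 0],
  ],
  gripper=[58, 62, 70, 80, 90, 100, 100, 100, 100, 100],
)

```text
clock: 6.25
eef_pos: [492.1, -350.0, 299.3]
eef_rot: [-3.138, -0.003, 1.722]
wrist_force: [-0.5, -1.2, -0.5]
finger_gap: 94.0
finger_force: 0.0
```

Request:
carry_out(
  slide=[
    [0, 0, 0.12],
    [0, 0, 0.16],
    [0, 0, 0.16],
    [0, 0, 0.16],
  ],
  dr=[
    [0, 0, 0],
    [0, 0, 0],
    [0, 0, 0],
    [0, 0, 0],
  ],
  gripper=[100, 100, 100, 100],
)

```text
clock: 6.58
eef_pos: [492.5, -350.3, 339.7]
eef_rot: [-3.141, -0.0, 1.722]
wrist_force: [-0.2, 0.6, -0.4]
finger_gap: 93.8
finger_force: 0.0
```

```bash
python3 - <<'E'
from h import *
np.set_printoptions(precision=1,suppress=True)
st(); a=camera("side"); b=camera("scene")
v=np.hstack([cv2.resize(a[220:370,240:440],None,fx=2,fy=2),cv2.resize(b[90:240,190:390],None,fx=2,fy=2)])
cv2.imwrite("pics/p3.png",v[:,:,::-1])
E
```

```text
6.58 [ 492.5 -350.3  339.7] [-3.1 -0.   1.7] [-0.7  0.4  1.3 -0.   1.4 -0.8] F [-0.2  0.6 -0.4] M [-0.  0.  0.] gap 93.8 0.0
```

View pics/p3.png

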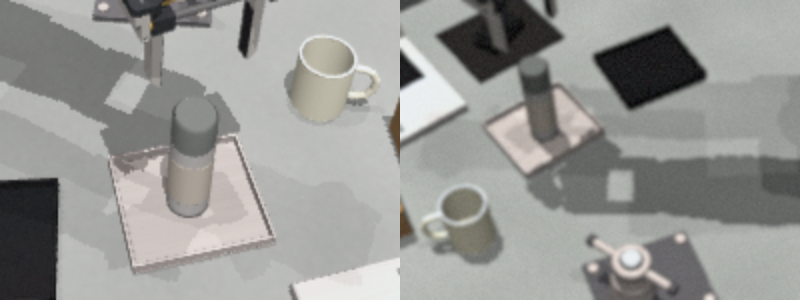

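The can stands upright in the tray, at about (190,160) in the left crop and (540,100) in the right. Next I move above the gauge.

Request:
carry_out(
  slide=[
    [0.03, 0.14, -0.08],
    [0.07, 0.3, -0.08],
    [0.105, 0.46, -0.08],
    [0.14, 0.6, -0.08],
    [0.167, 0.726, -0.08],
  ],
  dr=[
    [0, 0, 0.01],
    [0, 0, 0.01],
    [0, 0, 0.01],
    [0, 0, 0.01],
    [0, 0, 0.01],
  ],
  gripper=[100, 100, 100, 100, 100],
)

```text
clock: 7.1
eef_pos: [534.4, -166.7, 318.5]
eef_rot: [-3.139, -0.002, 1.786]
wrist_force: [0.8, -0.2, -0.9]
finger_gap: 94.2
finger_force: 0.0
```

Request:
carry_out(
  slide=[
    [0.03, 0.14, -0.08],
    [0.07, 0.3, -0.08],
    [0.105, 0.46, -0.08],
    [0.14, 0.6, -0.08],
    [0.167, 0.7, -0.08],
    [0.167, 0.726, -0.08],
    [0.167, 0.726, -0.08],
    [0.167, 0.726, -0.08],
  ],
  dr=[
    [0, 0, 0.01],
    [0, 0, 0.01],
    [0, 0, 0.01],
    [0, 0, 0.01],
    [0, 0, 0.01],
    [0, 0, 0.01],
    [0, 0, 0.01],
    [0, 0, 0.01],
  ],
  gripper=[100, 100, 100, 100, 100, 100, 100, 100],
)

```text
clock: 7.77
eef_pos: [575.8, 12.0, 299.2]
eef_rot: [-3.14, -0.0, 1.848]
wrist_force: [-0.8, -0.1, -0.1]
finger_gap: 94.5
finger_force: 0.0
```

```bash
python3 - <<'E'
from h import *
np.set_printoptions(precision=3,suppress=True)
st(); m=camera_model("wrist"); im=camera("wrist"); np.savez("w2.npz",**m)
u=proj("wrist",[576,12.5,116],m).round().astype(int);print(u)
x0,y0=u[0]-90,u[1]-75
cv2.imwrite("pics/w2.png",cv2.resize(im[y0:y0+150,x0:x0+180,::-1],None,fx=4,fy=4,interpolation=cv2.INTER_CUBIC));print(x0,y0)
E
```

```text
7.77 [575.8  12.  299.2] [-3.14  -0.     1.848] [-0.04  0.36  1.45 -0.    1.33 -0.32] F [-0.8 -0.1 -0.1] M [-0.08  0.03  0.03] gap 94.5 0.0
[319 199]
229 124
```

View pics/w2.png

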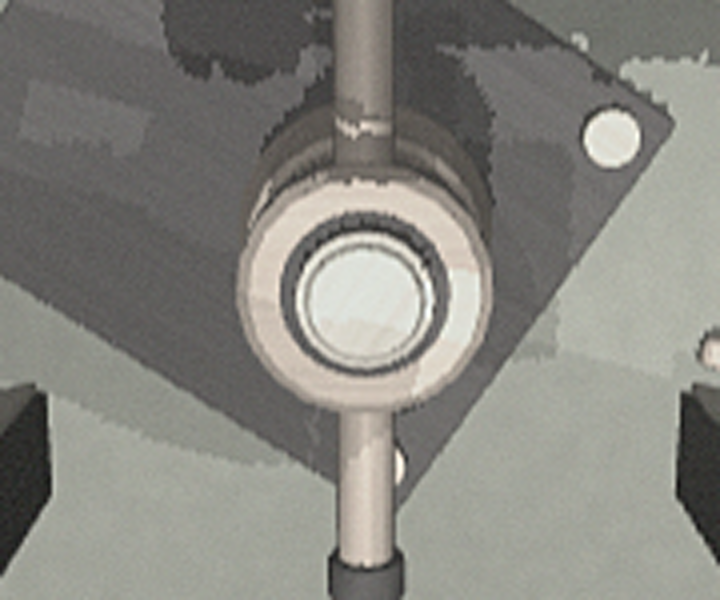

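The stud is centred at about (364,300) in the crop, midway between the fingers. The handles run vertically, so the grasp across the ring is aligned.

Request:
carry_out(
  slide=[
    [0, 0, -0.14],
    [0, 0, -0.29],
    [0, 0, -0.4],
    [0, 0, -0.46],
    [0, 0, -0.474],
    [0, 0, -0.474],
    [0, 0, -0.474],
    [0, 0, -0.474],
    [0, 0, -0.474],
    [0, 0, -0.474],
  ],
  dr=[
    [0, 0, 0],
    [0, 0, 0],
    [0, 0, 0],
    [0, 0, 0],
    [0, 0, 0],
    [0, 0, 0],
    [0, 0, 0],
    [0, 0, 0],
    [0, 0, 0],
    [0, 0, 0],
  ],
  gripper=[100, 100, 100, 100, 100, 50, 50, 50, 50, 50],
  newtons=20,
)

```text
clock: 8.65
eef_pos: [576.4, 12.5, 182.6]
eef_rot: [3.14, 0.0, 1.848]
wrist_force: [0.7, -0.7, 0.7]
finger_gap: 63.8
finger_force: 0.0
```

Request:
carry_out(
  slide=[
    [0, 0, 0],
    [0, 0, 0],
    [0, 0, 0],
  ],
  dr=[
    [0, 0, 0],
    [0, 0, 0],
    [0, 0, 0],
  ],
  gripper=[50, 50, 50],
)

```text
clock: 8.9
eef_pos: [575.8, 12.4, 182.2]
eef_rot: [-3.141, 0.0, 1.848]
wrist_force: [-6.5, -1.5, 6.3]
finger_gap: 58.0
finger_force: 20.0
```

```bash
python3 -c "
from h import *
st()"
```

```text
8.9 [575.8  12.4 182.2] [-3.141  0.     1.848] [-0.04  0.48  1.57 -0.    1.1  -0.32] F [-6.5 -1.5  6.3] M [-0.49  1.35 -0.02] gap 58.0 20.0
```

Request:
carry_out(
  slide=[
    [-0.003, 0, 0],
    [-0.003, 0, -0.001],
    [-0.003, 0, -0.001],
    [-0.003, 0, -0.002],
    [-0.003, 0, -0.002],
    [-0.003, 0, -0.003],
    [-0.003, 0, -0.003],
    [-0.003, 0, -0.0034],
  ],
  dr=[
    [0, 0, -0.01],
    [0, 0, -0.03],
    [0, 0, -0.05],
    [0, 0, -0.07],
    [0, 0, -0.09],
    [0, 0, -0.11],
    [0, 0, -0.125],
    [0, 0, -0.14],
  ],
  gripper=[50, 50, 50, 50, 50, 50, 50, 50],
)

```text
clock: 9.57
eef_pos: [575.5, 12.4, 181.4]
eef_rot: [3.141, -0.0, 0.964]
wrist_force: [-0.3, -2.5, 2.3]
finger_gap: 57.6
finger_force: 20.0
```

```bash
python3 -c "
from h import *
st()
im=camera('scene');cv2.imwrite('pics/s4.png',im[:,:,::-1])"
```

```text
9.57 [575.5  12.4 181.4] [ 3.141 -0.     0.964] [-0.04  0.48  1.57 -0.    1.09  0.57] F [-0.3 -2.5  2.3] M [-0.25  0.45  0.11] gap 57.6 20.0
```

Request:
carry_out(
  slide=[
    [0, 0, 0],
    [0, 0, -0.001],
    [0, 0, -0.001],
    [0, 0, -0.002],
    [0, 0, -0.002],
    [0, 0, -0.003],
    [0, 0, -0.003],
    [0, 0, -0.0034],
  ],
  dr=[
    [0, 0, -0.0175],
    [0, 0, -0.035],
    [0, 0, -0.0525],
    [0, 0, -0.07],
    [0, 0, -0.0875],
    [0, 0, -0.105],
    [0, 0, -0.1225],
    [0, 0, -0.14],
  ],
  gripper=[50, 50, 50, 50, 50, 50, 50, 50],
)

```text
clock: 10.28
eef_pos: [575.5, 12.4, 180.5]
eef_rot: [3.141, -0.001, 0.086]
wrist_force: [-0.4, -2.6, 4.3]
finger_gap: 57.6
finger_force: 20.0
```

Request:
carry_out(
  slide=[
    [0, 0, 0],
    [0, 0, -0.001],
    [0, 0, -0.001],
    [0, 0, -0.002],
    [0, 0, -0.002],
    [0, 0, -0.003],
    [0, 0, -0.003],
    [0, 0, -0.0034],
    [0, 0, -0.0034],
  ],
  dr=[
    [0, 0, -0.0175],
    [0, 0, -0.035],
    [0, 0, -0.0525],
    [0, 0, -0.07],
    [0, 0, -0.0875],
    [0, 0, -0.105],
    [0, 0, -0.1225],
    [0, 0, -0.135],
    [0, 0, -0.135],
  ],
  gripper=[50, 50, 50, 50, 50, 50, 50, 50, 50],
)

```text
clock: 11.03
eef_pos: [575.5, 12.4, 179.7]
eef_rot: [-3.141, -0.001, -0.761]
wrist_force: [-2.8, -2.8, 5.7]
finger_gap: 57.8
finger_force: 20.0
```

```bash
python3 -c "
from h import *
st()
im=camera('side');im=im[130:250,250:410];cv2.imwrite('pics/s5.png',cv2.resize(im[:,:,::-1],None,fx=4,fy=4))"
```

```text
11.03 [575.5  12.4 179.7] [-3.141e+00 -1.000e-03 -7.610e-01] [-0.04  0.48  1.57 -0.    1.09  2.29] F [-2.8 -2.8  5.7] M [-0.2   0.45 -0.09] gap 57.8 20.0
```

View pics/s5.png

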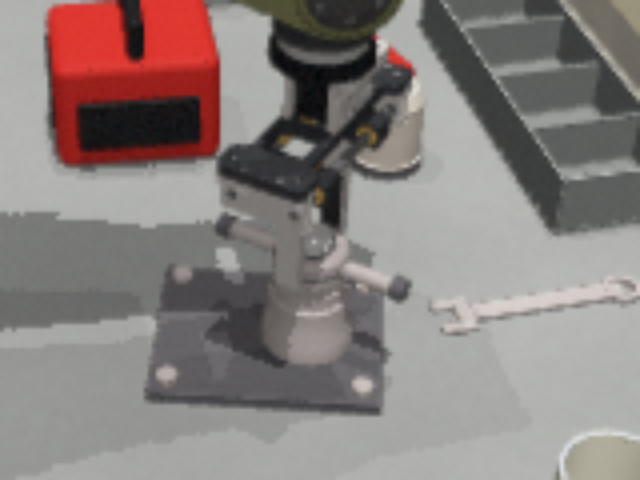

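The handles at (230,228) and (400,288) have turned with the gripper and sit square to it. I release, lift, turn back 180° and regrip.

Request:
carry_out(
  slide=[
    [0, 0, 0],
    [0, 0, 0],
    [0, 0, 0],
    [0, 0, 0.06],
    [0, 0, 0.14],
    [0, 0, 0.14],
    [0, 0, 0.14],
    [0, 0, 0.14],
    [0, 0, 0.14],
    [0, 0, 0.14],
  ],
  dr=[
    [0, 0, 0],
    [0, 0, 0],
    [0, 0, 0],
    [0, 0, 0],
    [0, 0, 0],
    [0, 0, 0.019],
    [0, 0, 0.038],
    [0, 0, 0.057],
    [0, 0, 0.076],
    [0, 0, 0.095],
  ],
  gripper=[85, 85, 85, 85, 85, 85, 85, 85, 85, 85],
)

```text
clock: 11.92
eef_pos: [575.4, 12.7, 213.9]
eef_rot: [-3.142, 0.0, -0.155]
wrist_force: [0.5, 0.6, -0.5]
finger_gap: 79.7
finger_force: 0.0
```

Request:
carry_out(
  slide=[
    [0, 0, 0],
    [0, 0, 0],
    [0, 0, 0],
    [0, 0, 0],
    [0, 0, 0],
    [0, 0, 0],
    [0, 0, 0],
    [0, 0, 0],
    [0, 0, 0],
    [0, 0, 0],
  ],
  dr=[
    [0, 0, 0.019],
    [0, 0, 0.038],
    [0, 0, 0.057],
    [0, 0, 0.076],
    [0, 0, 0.095],
    [0, 0, 0.114],
    [0, 0, 0.133],
    [0, 0, 0.152],
    [0, 0, 0.171],
    [0, 0, 0.19],
  ],
  gripper=[85, 85, 85, 85, 85, 85, 85, 85, 85, 85],
)

```text
clock: 12.75
eef_pos: [575.3, 12.7, 213.9]
eef_rot: [-3.141, 0.0, 1.039]
wrist_force: [0.5, 0.7, 0.2]
finger_gap: 80.1
finger_force: 0.0
```

Request:
carry_out(
  slide=[
    [0, 0, 0],
    [0, 0, 0],
    [0, 0, 0],
    [0, 0, 0],
    [0, 0, 0],
    [0, 0, 0],
    [0, 0, 0],
    [0, 0, 0],
    [0, 0, 0],
    [0, 0, 0],
  ],
  dr=[
    [0, 0, 0.019],
    [0, 0, 0.038],
    [0, 0, 0.057],
    [0, 0, 0.076],
    [0, 0, 0.095],
    [0, 0, 0.114],
    [0, 0, 0.133],
    [0, 0, 0.152],
    [0, 0, 0.171],
    [0, 0, 0.19],
  ],
  gripper=[85, 85, 85, 85, 85, 85, 85, 85, 85, 85],
)

```text
clock: 13.58
eef_pos: [575.4, 12.7, 213.9]
eef_rot: [-3.141, -0.0, 2.233]
wrist_force: [0.3, -0.3, 0.9]
finger_gap: 79.8
finger_force: 0.0
```

Request:
carry_out(
  slide=[
    [0, 0, 0],
    [0, 0, 0],
    [0, 0, -0.05],
    [0, 0, -0.11],
    [0, 0, -0.14],
    [0, 0, -0.14],
    [0, 0, -0.14],
    [0, 0, -0.14],
    [0, 0, -0.14],
    [0, 0, -0.14],
  ],
  dr=[
    [0, 0, 0.015],
    [0, 0, 0.025],
    [0, 0, 0.025],
    [0, 0, 0.025],
    [0, 0, 0.025],
    [0, 0, 0.025],
    [0, 0, 0.025],
    [0, 0, 0.025],
    [0, 0, 0.025],
    [0, 0, 0.025],
  ],
  gripper=[85, 85, 85, 85, 85, 50, 50, 50, 50, 50],
)

```text
clock: 14.42
eef_pos: [575.5, 12.4, 179.9]
eef_rot: [3.141, 0.001, 2.382]
wrist_force: [-1.1, -1.3, 3.8]
finger_gap: 57.5
finger_force: 20.0
```

Request:
carry_out(
  slide=[
    [0, 0, 0],
    [0, 0, 0],
  ],
  dr=[
    [0, 0, 0],
    [0, 0, 0],
  ],
  gripper=[50, 50],
)

```text
clock: 14.58
eef_pos: [575.6, 12.4, 179.9]
eef_rot: [3.141, 0.001, 2.382]
wrist_force: [-3.1, -2.4, 5.9]
finger_gap: 57.7
finger_force: 20.0
```

```bash
python3 -c "
from h import *
st()"
```

```text
14.58 [575.6  12.4 179.9] [3.141e+00 1.000e-03 2.382e+00] [-0.04  0.48  1.57 -0.    1.09 -0.85] F [-3.1 -2.4  5.9] M [-0.44  0.5   0.  ] gap 57.7 20.0
```

Request:
carry_out(
  slide=[
    [0, 0, 0],
    [0, 0, -0.001],
    [0, 0, -0.001],
    [0, 0, -0.002],
    [0, 0, -0.002],
    [0, 0, -0.002],
    [0, 0, -0.003],
    [0, 0, -0.003],
    [0, 0, -0.004],
    [0, 0, -0.004],
  ],
  dr=[
    [0, 0, -0.017],
    [0, 0, -0.034],
    [0, 0, -0.051],
    [0, 0, -0.068],
    [0, 0, -0.085],
    [0, 0, -0.102],
    [0, 0, -0.119],
    [0, 0, -0.136],
    [0, 0, -0.153],
    [0, 0, -0.17],
  ],
  gripper=[50, 50, 50, 50, 50, 50, 50, 50, 50, 50],
)

```text
clock: 15.42
eef_pos: [575.6, 12.4, 178.8]
eef_rot: [3.141, 0.0, 1.309]
wrist_force: [-1.1, -1.5, 4.4]
finger_gap: 57.8
finger_force: 20.0
```

Request:
carry_out(
  slide=[
    [0, 0, 0],
    [0, 0, -0.001],
    [0, 0, -0.001],
    [0, 0, -0.002],
    [0, 0, -0.002],
    [0, 0, -0.002],
    [0, 0, -0.003],
    [0, 0, -0.003],
    [0, 0, -0.004],
    [0, 0, -0.004],
  ],
  dr=[
    [0, 0, -0.017],
    [0, 0, -0.034],
    [0, 0, -0.051],
    [0, 0, -0.068],
    [0, 0, -0.085],
    [0, 0, -0.102],
    [0, 0, -0.119],
    [0, 0, -0.136],
    [0, 0, -0.153],
    [0, 0, -0.17],
  ],
  gripper=[50, 50, 50, 50, 50, 50, 50, 50, 50, 50],
)

```text
clock: 16.25
eef_pos: [575.6, 12.4, 177.8]
eef_rot: [3.141, -0.001, 0.241]
wrist_force: [-0.4, -2.5, 3.8]
finger_gap: 57.6
finger_force: 20.0
```

Request:
carry_out(
  slide=[
    [0, 0, 0],
    [0, 0, -0.001],
    [0, 0, -0.001],
    [0, 0, -0.002],
    [0, 0, -0.002],
    [0, 0, -0.002],
    [0, 0, -0.003],
    [0, 0, -0.003],
    [0, 0, -0.004],
    [0, 0, -0.004],
  ],
  dr=[
    [0, 0, -0.017],
    [0, 0, -0.034],
    [0, 0, -0.051],
    [0, 0, -0.068],
    [0, 0, -0.085],
    [0, 0, -0.102],
    [0, 0, -0.119],
    [0, 0, -0.136],
    [0, 0, -0.153],
    [0, 0, -0.16],
  ],
  gripper=[50, 50, 50, 50, 50, 50, 50, 50, 50, 50],
)

```text
clock: 17.08
eef_pos: [575.6, 12.4, 176.9]
eef_rot: [-3.141, -0.001, -0.766]
wrist_force: [-3.1, -2.7, 4.6]
finger_gap: 57.3
finger_force: 20.0
```

```bash
python3 -c "
from h import *
st()
im=camera('side');im=im[130:250,250:410];cv2.imwrite('pics/s6.png',cv2.resize(im[:,:,::-1],None,fx=4,fy=4))"
```

```text
17.08 [575.6  12.4 176.9] [-3.141e+00 -1.000e-03 -7.660e-01] [-0.04  0.49  1.57 -0.    1.08  2.29] F [-3.1 -2.7  4.6] M [-0.46  0.59  0.12] gap 57.3 20.0
```

Request:
carry_out(
  slide=[
    [0, 0, 0],
    [0, 0, 0],
    [0, 0, 0],
    [0, 0, 0.06],
    [0, 0, 0.14],
    [0, 0, 0.14],
    [0, 0, 0.14],
    [0, 0, 0.14],
    [0, 0, 0.14],
    [0, 0, 0.14],
  ],
  dr=[
    [0, 0, 0],
    [0, 0, 0],
    [0, 0, 0],
    [0, 0, 0],
    [0, 0, 0],
    [0, 0, 0.019],
    [0, 0, 0.038],
    [0, 0, 0.057],
    [0, 0, 0.076],
    [0, 0, 0.095],
  ],
  gripper=[85, 85, 85, 85, 85, 85, 85, 85, 85, 85],
)

```text
clock: 17.97
eef_pos: [575.4, 12.6, 211.0]
eef_rot: [-3.141, 0.0, -0.156]
wrist_force: [0.2, -0.5, -0.2]
finger_gap: 79.5
finger_force: 0.0
```

Request:
carry_out(
  slide=[
    [0, 0, 0],
    [0, 0, 0],
    [0, 0, 0],
    [0, 0, 0],
    [0, 0, 0],
    [0, 0, 0],
    [0, 0, 0],
    [0, 0, 0],
    [0, 0, 0],
    [0, 0, 0],
  ],
  dr=[
    [0, 0, 0.019],
    [0, 0, 0.038],
    [0, 0, 0.057],
    [0, 0, 0.076],
    [0, 0, 0.095],
    [0, 0, 0.114],
    [0, 0, 0.133],
    [0, 0, 0.152],
    [0, 0, 0.171],
    [0, 0, 0.19],
  ],
  gripper=[85, 85, 85, 85, 85, 85, 85, 85, 85, 85],
)

```text
clock: 18.8
eef_pos: [575.4, 12.7, 211.0]
eef_rot: [-3.141, -0.0, 1.038]
wrist_force: [-0.3, -0.8, -1.0]
finger_gap: 80.1
finger_force: 0.0
```

Request:
carry_out(
  slide=[
    [0, 0, 0],
    [0, 0, 0],
    [0, 0, 0],
    [0, 0, 0],
    [0, 0, 0],
    [0, 0, 0],
    [0, 0, 0],
    [0, 0, 0],
    [0, 0, 0],
    [0, 0, 0],
  ],
  dr=[
    [0, 0, 0.019],
    [0, 0, 0.038],
    [0, 0, 0.057],
    [0, 0, 0.076],
    [0, 0, 0.095],
    [0, 0, 0.114],
    [0, 0, 0.133],
    [0, 0, 0.152],
    [0, 0, 0.171],
    [0, 0, 0.19],
  ],
  gripper=[85, 85, 85, 85, 85, 85, 85, 85, 85, 85],
)

```text
clock: 19.63
eef_pos: [575.4, 12.7, 210.9]
eef_rot: [-3.142, -0.0, 2.232]
wrist_force: [-0.1, -0.8, 0.2]
finger_gap: 80.0
finger_force: 0.0
```

Request:
carry_out(
  slide=[
    [0, 0, 0],
    [0, 0, 0],
    [0, 0, -0.05],
    [0, 0, -0.11],
    [0, 0, -0.14],
    [0, 0, -0.14],
    [0, 0, -0.14],
    [0, 0, -0.14],
    [0, 0, -0.14],
    [0, 0, -0.14],
  ],
  dr=[
    [0, 0, 0.015],
    [0, 0, 0.025],
    [0, 0, 0.025],
    [0, 0, 0.025],
    [0, 0, 0.025],
    [0, 0, 0.025],
    [0, 0, 0.025],
    [0, 0, 0.025],
    [0, 0, 0.025],
    [0, 0, 0.025],
  ],
  gripper=[85, 85, 85, 85, 85, 50, 50, 50, 50, 50],
)

```text
clock: 20.47
eef_pos: [575.6, 12.4, 176.9]
eef_rot: [3.141, 0.001, 2.382]
wrist_force: [-2.6, -1.8, 3.1]
finger_gap: 57.8
finger_force: 20.0
```

Request:
carry_out(
  slide=[
    [0, 0, 0],
    [0, 0, 0],
  ],
  dr=[
    [0, 0, 0],
    [0, 0, 0],
  ],
  gripper=[50, 50],
)

```text
clock: 20.63
eef_pos: [575.6, 12.4, 176.8]
eef_rot: [3.141, 0.001, 2.382]
wrist_force: [-2.1, -1.3, 6.3]
finger_gap: 57.7
finger_force: 20.0
```

Request:
carry_out(
  slide=[
    [0, 0, 0],
    [0, 0, -0.001],
    [0, 0, -0.001],
    [0, 0, -0.002],
    [0, 0, -0.002],
    [0, 0, -0.002],
    [0, 0, -0.003],
    [0, 0, -0.003],
    [0, 0, -0.004],
    [0, 0, -0.004],
  ],
  dr=[
    [0, 0, -0.017],
    [0, 0, -0.034],
    [0, 0, -0.051],
    [0, 0, -0.068],
    [0, 0, -0.085],
    [0, 0, -0.102],
    [0, 0, -0.119],
    [0, 0, -0.136],
    [0, 0, -0.153],
    [0, 0, -0.17],
  ],
  gripper=[50, 50, 50, 50, 50, 50, 50, 50, 50, 50],
)

```text
clock: 21.47
eef_pos: [575.6, 12.4, 175.8]
eef_rot: [3.141, 0.0, 1.309]
wrist_force: [-1.0, -1.6, 5.1]
finger_gap: 57.6
finger_force: 20.0
```

Request:
carry_out(
  slide=[
    [0, 0, 0],
    [0, 0, -0.001],
    [0, 0, -0.001],
    [0, 0, -0.002],
    [0, 0, -0.002],
    [0, 0, -0.002],
    [0, 0, -0.003],
    [0, 0, -0.003],
    [0, 0, -0.004],
    [0, 0, -0.004],
  ],
  dr=[
    [0, 0, -0.017],
    [0, 0, -0.034],
    [0, 0, -0.051],
    [0, 0, -0.068],
    [0, 0, -0.085],
    [0, 0, -0.102],
    [0, 0, -0.119],
    [0, 0, -0.136],
    [0, 0, -0.15],
    [0, 0, -0.15],
  ],
  gripper=[50, 50, 50, 50, 50, 50, 50, 50, 50, 50],
)

```text
clock: 22.3
eef_pos: [575.6, 12.4, 174.9]
eef_rot: [3.141, -0.001, 0.366]
wrist_force: [-3.5, -2.3, 6.6]
finger_gap: 57.4
finger_force: 20.0
```

```bash
python3 -c "
from h import *
st()"
```

```text
22.3 [575.6  12.4 174.9] [ 3.141e+00 -1.000e-03  3.660e-01] [-0.04  0.49  1.57 -0.    1.08  1.16] F [-3.5 -2.3  6.6] M [-0.39  0.67 -0.13] gap 57.4 20.0
```

Request:
carry_out(
  slide=[
    [0, 0, 0],
    [0, 0, -0.001],
    [0, 0, -0.001],
    [0, 0, -0.002],
    [0, 0, -0.002],
  ],
  dr=[
    [0, 0, -0.017],
    [0, 0, -0.034],
    [0, 0, -0.051],
    [0, 0, -0.068],
    [0, 0, -0.08],
  ],
  gripper=[50, 50, 50, 50, 50],
)

```text
clock: 22.72
eef_pos: [575.6, 12.4, 174.4]
eef_rot: [3.141, -0.001, -0.137]
wrist_force: [-2.3, -2.5, 5.7]
finger_gap: 57.4
finger_force: 20.0
```

Request:
carry_out(
  slide=[
    [0, 0, 0],
    [0, 0, -0.0006],
    [0, 0, -0.0006],
    [0, 0, -0.0006],
  ],
  dr=[
    [0, 0, -0.012],
    [0, 0, -0.024],
    [0, 0, -0.03],
    [0, 0, -0.03],
  ],
  gripper=[50, 50, 50, 50],
)

```text
clock: 23.05
eef_pos: [575.6, 12.4, 174.3]
eef_rot: [-3.142, -0.001, -0.322]
wrist_force: [-2.0, -3.0, 7.1]
finger_gap: 57.2
finger_force: 20.0
```

```bash
python3 -c "
from h import *
st()"
```

```text
23.05 [575.6  12.4 174.3] [-3.142e+00 -1.000e-03 -3.220e-01] [-0.04  0.49  1.57 -0.    1.08  1.85] F [-2.  -3.   7.1] M [-0.49  0.72 -0.12] gap 57.2 20.0
```

Request:
carry_out(
  slide=[
    [0, 0, 0],
    [0, 0, -0.0007],
    [0, 0, -0.0007],
  ],
  dr=[
    [0, 0, -0.012],
    [0, 0, -0.024],
    [0, 0, -0.03],
  ],
  gripper=[50, 50, 50],
)

```text
clock: 23.3
eef_pos: [575.6, 12.4, 174.1]
eef_rot: [-3.141, -0.001, -0.512]
wrist_force: [-3.2, -2.0, 6.5]
finger_gap: 57.7
finger_force: 20.0
```

```bash
python3 -c "
from h import *
st()"
```

```text
23.3 [575.6  12.4 174.1] [-3.141e+00 -1.000e-03 -5.120e-01] [-0.04  0.49  1.57 -0.    1.08  2.04] F [-3.2 -2.   6.5] M [-0.47  0.64  0.13] gap 57.7 20.0
```

Request:
carry_out(
  slide=[
    [0, 0, 0],
    [0, 0, -0.0007],
    [0, 0, -0.0007],
  ],
  dr=[
    [0, 0, -0.012],
    [0, 0, -0.024],
    [0, 0, -0.03],
  ],
  gripper=[50, 50, 50],
)

```text
clock: 23.55
eef_pos: [575.6, 12.4, 173.9]
eef_rot: [-3.141, -0.001, -0.701]
wrist_force: [-3.0, -2.3, 6.4]
finger_gap: 57.4
finger_force: 20.0
```

```bash
python3 -c "
from h import *
st()"
```

```text
23.55 [575.6  12.4 173.9] [-3.141e+00 -1.000e-03 -7.010e-01] [-0.04  0.49  1.57 -0.    1.08  2.23] F [-3.  -2.3  6.4] M [-0.45  0.65  0.05] gap 57.4 20.0
```

Request:
carry_out(
  slide=[
    [0, 0, 0],
    [0, 0, 0],
    [0, 0, 0],
    [0, 0, 0.06],
    [0, 0, 0.14],
    [0, 0, 0.14],
    [0, 0, 0.14],
    [0, 0, 0.14],
    [0, 0, 0.14],
    [0, 0, 0.14],
  ],
  dr=[
    [0, 0, 0],
    [0, 0, 0],
    [0, 0, 0],
    [0, 0, 0],
    [0, 0, 0],
    [0, 0, 0.019],
    [0, 0, 0.038],
    [0, 0, 0.057],
    [0, 0, 0.076],
    [0, 0, 0.095],
  ],
  gripper=[85, 85, 85, 85, 85, 85, 85, 85, 85, 85],
)

```text
clock: 24.38
eef_pos: [575.4, 12.7, 208.0]
eef_rot: [-3.141, 0.0, -0.093]
wrist_force: [-0.4, -1.0, 0.3]
finger_gap: 80.0
finger_force: 0.0
```

Request:
carry_out(
  slide=[
    [0, 0, 0],
    [0, 0, 0],
    [0, 0, 0],
    [0, 0, 0],
    [0, 0, 0],
    [0, 0, 0],
    [0, 0, 0],
    [0, 0, 0],
    [0, 0, 0],
    [0, 0, 0],
  ],
  dr=[
    [0, 0, 0.019],
    [0, 0, 0.038],
    [0, 0, 0.057],
    [0, 0, 0.076],
    [0, 0, 0.095],
    [0, 0, 0.114],
    [0, 0, 0.133],
    [0, 0, 0.152],
    [0, 0, 0.171],
    [0, 0, 0.19],
  ],
  gripper=[85, 85, 85, 85, 85, 85, 85, 85, 85, 85],
)

```text
clock: 25.22
eef_pos: [575.4, 12.7, 208.0]
eef_rot: [-3.141, -0.0, 1.101]
wrist_force: [-0.8, 0.8, -0.2]
finger_gap: 79.8
finger_force: 0.0
```

Request:
carry_out(
  slide=[
    [0, 0, 0],
    [0, 0, 0],
    [0, 0, 0],
    [0, 0, 0],
    [0, 0, 0],
    [0, 0, 0],
    [0, 0, 0],
    [0, 0, 0],
    [0, 0, 0],
    [0, 0, 0],
  ],
  dr=[
    [0, 0, 0.019],
    [0, 0, 0.038],
    [0, 0, 0.057],
    [0, 0, 0.076],
    [0, 0, 0.095],
    [0, 0, 0.114],
    [0, 0, 0.133],
    [0, 0, 0.152],
    [0, 0, 0.171],
    [0, 0, 0.19],
  ],
  gripper=[85, 85, 85, 85, 85, 85, 85, 85, 85, 85],
)

```text
clock: 26.05
eef_pos: [575.4, 12.7, 208.0]
eef_rot: [3.142, -0.0, 2.295]
wrist_force: [0.4, 0.4, -0.6]
finger_gap: 79.4
finger_force: 0.0
```

Request:
carry_out(
  slide=[
    [0, 0, 0],
    [0, 0, 0],
    [0, 0, -0.05],
    [0, 0, -0.11],
    [0, 0, -0.136],
    [0, 0, -0.136],
    [0, 0, -0.136],
    [0, 0, -0.136],
    [0, 0, -0.136],
    [0, 0, -0.136],
  ],
  dr=[
    [0, 0, 0.015],
    [0, 0, 0.025],
    [0, 0, 0.025],
    [0, 0, 0.025],
    [0, 0, 0.025],
    [0, 0, 0.025],
    [0, 0, 0.025],
    [0, 0, 0.025],
    [0, 0, 0.025],
    [0, 0, 0.025],
  ],
  gripper=[85, 85, 85, 85, 85, 50, 50, 50, 50, 50],
)

```text
clock: 26.88
eef_pos: [575.6, 12.4, 174.9]
eef_rot: [3.141, 0.001, 2.445]
wrist_force: [-2.1, -1.5, 4.1]
finger_gap: 57.7
finger_force: 20.0
```

Request:
carry_out(
  slide=[
    [0, 0, 0],
    [0, 0, 0],
    [0, 0, 0],
    [0, 0, -0.0006],
  ],
  dr=[
    [0, 0, 0],
    [0, 0, 0],
    [0, 0, -0.01],
    [0, 0, -0.02],
  ],
  gripper=[50, 50, 50, 50],
)

```text
clock: 27.22
eef_pos: [575.6, 12.4, 174.7]
eef_rot: [3.141, 0.001, 2.317]
wrist_force: [-2.4, -2.7, 7.4]
finger_gap: 57.6
finger_force: 20.0
```

```bash
python3 -c "
from h import *
st()"
```

```text
27.22 [575.6  12.4 174.7] [3.141e+00 1.000e-03 2.317e+00] [-0.04  0.49  1.57 -0.    1.08 -0.79] F [-2.4 -2.7  7.4] M [-0.37  0.6   0.06] gap 57.6 20.0
```

Request:
carry_out(
  slide=[
    [0, 0, 0],
    [0, 0, -0.0007],
    [0, 0, -0.0007],
  ],
  dr=[
    [0, 0, -0.012],
    [0, 0, -0.024],
    [0, 0, -0.03],
  ],
  gripper=[50, 50, 50],
)

```text
clock: 27.47
eef_pos: [575.6, 12.4, 174.6]
eef_rot: [3.141, 0.001, 2.127]
wrist_force: [-1.8, -1.6, 5.6]
finger_gap: 57.3
finger_force: 20.0
```

```bash
python3 -c "
from h import *
st()"
```

```text
27.47 [575.6  12.4 174.6] [3.141e+00 1.000e-03 2.127e+00] [-0.04  0.49  1.57 -0.    1.08 -0.6 ] F [-1.8 -1.6  5.6] M [-0.48  0.49  0.11] gap 57.3 20.0
```

Request:
carry_out(
  slide=[
    [0, 0, 0],
    [0, 0, -0.0007],
    [0, 0, -0.0007],
  ],
  dr=[
    [0, 0, -0.012],
    [0, 0, -0.024],
    [0, 0, -0.03],
  ],
  gripper=[50, 50, 50],
)

```text
clock: 27.72
eef_pos: [575.5, 12.4, 174.3]
eef_rot: [3.141, 0.001, 1.938]
wrist_force: [-1.5, -2.5, 5.2]
finger_gap: 57.4
finger_force: 20.0
```

```bash
python3 -c "
from h import *
st()"
```

```text
27.72 [575.5  12.4 174.3] [3.141e+00 1.000e-03 1.938e+00] [-0.04  0.49  1.57 -0.    1.08 -0.41] F [-1.5 -2.5  5.2] M [-0.5   0.48  0.06] gap 57.4 20.0
```

Request:
carry_out(
  slide=[
    [0, 0, 0],
    [0, 0, -0.0007],
    [0, 0, -0.0007],
  ],
  dr=[
    [0, 0, -0.012],
    [0, 0, -0.024],
    [0, 0, -0.03],
  ],
  gripper=[50, 50, 50],
)

```text
clock: 27.97
eef_pos: [575.6, 12.4, 174.2]
eef_rot: [3.141, 0.0, 1.75]
wrist_force: [-3.5, -2.8, 6.7]
finger_gap: 57.5
finger_force: 20.0
```

```bash
python3 -c "
from h import *
st()"
```

```text
27.97 [575.6  12.4 174.2] [3.141 0.    1.75 ] [-0.04  0.49  1.57 -0.    1.08 -0.22] F [-3.5 -2.8  6.7] M [-0.48  0.51  0.08] gap 57.5 20.0
```

Request:
carry_out(
  slide=[
    [0, 0, 0],
    [0, 0, -0.0007],
    [0, 0, -0.0007],
  ],
  dr=[
    [0, 0, -0.012],
    [0, 0, -0.024],
    [0, 0, -0.03],
  ],
  gripper=[50, 50, 50],
)

```text
clock: 28.22
eef_pos: [575.6, 12.5, 174.0]
eef_rot: [3.141, 0.0, 1.561]
wrist_force: [-2.3, -2.1, 5.4]
finger_gap: 57.6
finger_force: 20.0
```

```bash
python3 -c "
from h import *
st()"
```

```text
28.22 [575.6  12.5 174. ] [3.141 0.    1.561] [-0.04  0.49  1.57 -0.    1.08 -0.03] F [-2.3 -2.1  5.4] M [-0.4   0.51  0.1 ] gap 57.6 20.0
```

Request:
carry_out(
  slide=[
    [0, 0, 0],
    [0, 0, -0.0007],
    [0, 0, -0.0007],
  ],
  dr=[
    [0, 0, -0.012],
    [0, 0, -0.024],
    [0, 0, -0.03],
  ],
  gripper=[50, 50, 50],
)

```text
clock: 28.47
eef_pos: [575.6, 12.5, 173.8]
eef_rot: [3.141, 0.0, 1.373]
wrist_force: [-1.7, -1.8, 5.9]
finger_gap: 57.3
finger_force: 20.0
```

```bash
python3 -c "
from h import *
st()
im=camera('side');im=im[130:250,250:410];cv2.imwrite('pics/s7.png',cv2.resize(im[:,:,::-1],None,fx=4,fy=4))"
```

```text
28.47 [575.6  12.5 173.8] [3.141 0.    1.373] [-0.04  0.49  1.57 -0.    1.08  0.16] F [-1.7 -1.8  5.9] M [-0.36  0.48  0.69] gap 57.3 20.0
```

View pics/s7.png

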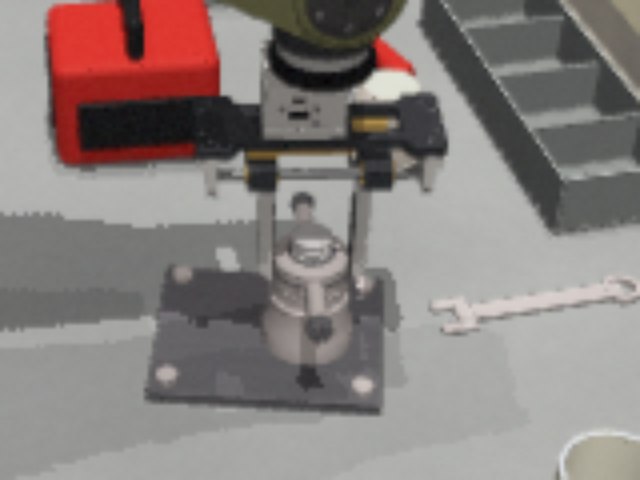

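The moment rose to 0.69 N m, so the ring has met the shoulder. The handles are still square to the fingers. I let go and retreat.

Request:
carry_out(
  slide=[
    [0, 0, 0],
    [0, 0, 0],
    [0, 0, 0],
    [0, 0, 0],
    [0, 0, 0.06],
    [0, 0, 0.16],
    [0, 0, 0.3],
    [0, 0, 0.44],
    [0, 0, 0.5],
    [0, 0, 0.5],
  ],
  dr=[
    [0, 0, 0],
    [0, 0, 0],
    [0, 0, 0],
    [0, 0, 0],
    [0, 0, 0],
    [0, 0, 0],
    [0, 0, 0],
    [0, 0, 0],
    [0, 0, 0],
    [0, 0, 0],
  ],
  gripper=[90, 90, 90, 90, 90, 90, 90, 90, 90, 90],
)

```text
clock: 29.35
eef_pos: [576.1, 12.6, 302.2]
eef_rot: [3.135, -0.001, 1.377]
wrist_force: [0.5, 0.3, 0.0]
finger_gap: 84.4
finger_force: 0.0
```

Request:
carry_out(
  slide=[
    [0, 0, 0],
    [0, 0, 0],
    [0, 0, 0],
    [0, 0, 0],
  ],
  dr=[
    [0, 0, 0],
    [0, 0, 0],
    [0, 0, 0],
    [0, 0, 0],
  ],
  gripper=[90, 90, 90, 90],
)

```text
clock: 29.68
eef_pos: [575.2, 12.6, 296.8]
eef_rot: [-3.139, 0.0, 1.377]
wrist_force: [0.2, -0.5, 0.3]
finger_gap: 84.4
finger_force: 0.0
```

```bash
python3 -c "
from h import *
st()
a=camera('side');cv2.imwrite('pics/f.png',cv2.resize(a[110:360,240:480,::-1],None,fx=2.4,fy=2.4))"
```

```text
29.68 [575.2  12.6 296.8] [-3.139  0.     1.377] [-0.04  0.36  1.45 -0.    1.33  0.15] F [ 0.2 -0.5  0.3] M [-0.04  0.1  -0.01] gap 84.4 0.0
```

View pics/f.png

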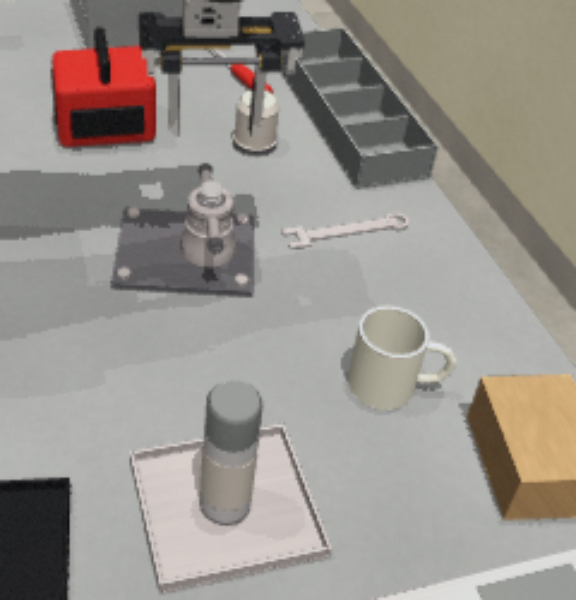

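The can stands in the tray at about (230,455), the ring is down on the shoulder at (208,215), the bystanders look untouched and the gripper is clear.

```bash
python3 -c "
from cell import *
print(sign_off())"
```

```text
the job is handed in; nothing more can be done
None
```

The spray can stands upright in the steel tray, and the ring gauge is screwed down until the resistance rose at the shoulder (0.69 N m, about 0.15 rad past home by my estimate), then released; the job was handed in at about 30 s on the clock.

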